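# Lay the loaf tin lid-up and press it home against the tray's sprung stop

## Robot

A 7-joint arm with a two-finger parallel gripper is mounted at the origin on the work surface. World frame = base frame: x ahead of the robot, y to its left, z up, the work surface at z = 0. Lengths are in mm, angles in rad, forces in N, time in s.
With the tool pointing down it reaches from about 425 to 925 mm from the base axis. Payload 6.8 kg.
Tool frame: the origin (TCP) lies where the fingers leave the gripper's body, on its centre line; the fingertips stand 80 mm ahead of it and the grasp point (between the pads) lies 61 mm ahead of it; z points along the fingers, y is the line along which they close (so a half turn about z gives the same grasp; the last joint's range is limited). The gripper opens to 88 mm and grips with 3 to 60 N. Pads are 20 mm wide; open, the fingers measure 115 mm over their backs; the gripper's body (75 mm by 178 mm) begins 61 mm behind the grasp point.
Start: joints at [0.994, 0.477, 0.022, 1.555, -0.011, 1.109, -0.083], TCP at [304.985, -602.187, 302.664] pointing down, gripper open.
Joint ranges: [-2.96, 2.96], [-0.34, 2.1], [-1.41, 1.46], [0.24, 2.44], [-1.37, 4.51], [0.17, 1.92], [-2.96, 2.96]. Speed limits (rad/s): [2.39, 2.39, 3.14, 3.14, 3.14, 3.14, 3.14].

## Interface

Orientations are given as a unit quaternion [x, y, z, w].
In Python, from cell import env gives the robot as it stands.
- The arm moves only by the shell command python3 -m pendant 'ROWS' [OPENING] [FORCE]. ROWS is JSON, a list that holds one entry, the list of rows, each a list of 4 numbers: the shift along the tool's x, y, z in m, then the turn about the tool's z in rad. A call has 1 to 8 rows; each row shifts and turns the commanded pose from where the row before left it, along the tool's axes as they then stand; what a row does not reach is not made up. A row lasts 1/12 s, in which the tool goes at most 41.7 mm and 7.16 degrees, less where a joint would pass 70% of its speed; a pose out of reach is approached as far as the arm can. A call with a gripper value outside its range is refused whole. OPENING is the opening, from 0 (shut) to 1 (fully open), set as the call begins (- or left out, the last holds). The fingers move at their own pace and stop on an object; FORCE is the grip in N (left out, the last holds). Time passes only in rows, so rows that do not move let the fingers close. It gives the time, the measured TCP pose, the force, the opening and the grip force at its end, in the units of the state.
- env.observe(): the state, without advancing time (a new reading comes with each control period).
- env.grab_frame(name): name is "scene" or "top"; returns (picture, depth): 400x640x3 uint8, red, green, blue; 400x640 float32, mm along the optical axis (not along the pixel's ray), 0 where there is no reading.
- env.camera_model(name): a dict with "K" (3x3 intrinsics, pixels), "R" (3x3) and "t" (3): a world point X has camera coordinates R X + t. Camera axes: x right, y down, z forward; pixel columns grow to the right and rows downward; lengths in mm; the calibration is good to about 2 mm. A picture is of the moment at which its call begins. camera_model takes no time and is no camera call.
- env.finish_job(): hands the job in; it is judged then, once.
The state is a dict: "t": time; "joint_pos": joint angles; "dq": joint speeds; "tau": joint torques, N m; "tool_pos": TCP position; "ee_rot": TCP orientation; "force": force on the tool from outside, world axes, zero at the start; "ft_torque": the same for the moment, N m; "finger_gap": opening from 0.0 (shut) to 1.0 (fully open); "grasp_force": force on a finger pad.
Only numpy, scipy, OpenCV 4.12 (cv2) and the standard library are available. Lean on these libraries where they do the work, as an engineer would, in place of code of your own. Each camera call takes 0.05 s, during which the arm holds its last target. There are 200 camera calls.

## Task

Push the standing loaf tin over, high on its lid side, so that it lies on the baking sheet with its lid facing up. Then slide it along the sheet until its leading end is flush against the padded spring stop, and press it there steadily with about 12 newtons (at least 8, never more than 20) for a good second before backing away, leaving it lying square and touching the pad. Do not shove the tin itself with more than 30 newtons, and leave the jar, the carton and the bread roll where they are.

Things in the scene. Friction and masses are not known exactly. Their poses are not given: they have to be found in the camera images.
- tin: Plain steel lidded loaf tin, 90 x 90 mm in section, 190 mm long, 0.45 to 0.8 kg, too wide to grasp. It starts standing on end on the baking sheet, at x = 150 to 200 mm of the sheet, within 20 mm of its centre line. Origin: centre of the end it stands on; z runs along its length (up at the start); its +x side is the lid, which starts facing away from the stop within 0.2 rad.
- lid_high (a point): A point on the middle of the lid's outer face, 150 mm from the end the tin stands on and 49 mm from its mid-plane; axes as the tin's. The lid is a 94 x 182 mm aluminium plate 4 mm thick with a dark bar (50 mm wide, 14 mm tall, 6 mm proud) centred 70 mm from that end. A push here tips the tin towards the stop, lid up; its underside becomes the trailing end. Low pushes may only slide it.
- pan: Aluminium baking sheet fixed to the counter, 530 x 300 mm, floor 3 mm thick, rim 12 mm high and 3 mm thick all round. Origin: centre of its underside, on the counter; x is its long axis and points from the stop towards the standing tin, z up. Sliding the lying tin on it takes 1.5 to 6 N, which comes on top of the press on the stop.
- stop: Dark steel bar 16 x 200 x 50 mm fixed across the sheet near its end, carrying on two rods, on the side towards the tin, a black rubber-faced pad 150 mm wide, from 12 to 58 mm above the counter. Origin: centre of the bar's underside, on the sheet's floor; axes parallel to the sheet's. A tin meeting the pad askew may wedge there, so square it while it slides freely.
- pad_nominal (a point): Fixed point where the middle of the pad's face would be with its carriage at mid setting, 52 mm from the stop's origin along x; axes as the sheet's. The real face lies up to 10 mm nearer or farther along x: the setting changes and is not measured, so find it by feel. The pad yields on a damped spring, 2 N per mm from first touch, 12 mm of travel, and returns slowly.
- jar: Bystander: amber glass jar, 68 mm across, 100 mm tall, on the counter beside the sheet. Origin: centre of its underside.
- carton: Bystander: brown cardboard carton, 80 x 110 x 60 mm tall, on the counter beside the sheet. Origin: centre of its underside.
- roll: Bystander: bread roll, 80 mm across, 47 mm tall, on the counter beside the sheet. Origin: centre of its underside.
Things that resemble listed ones, but are neither listed nor needed, are in the scene too. Of the things like the tin, leave any that is red; of the rest the smaller one is meant.

How it is judged (in metres and radians):
On the way, in this order (a step that is already met when the one before it is completed fails the run):
1. the tin lies on the sheet, lid up (angle between tin's own x axis and vertical below 0.1 rad and z of tin in the frame of pan below 0.06 m and linear speed of tin below 0.05 m/s), for 0.2 s.
2. the tin, lid up and square, is pressed against the stop's pad with 8 to 20 N for half a second (angle between tin's own x axis and vertical below 0.1 rad and angle between the z axis of tin and the x axis of pan, either way round below 0.06 rad and contact force between tin and stop between 8 and 20 N), for 0.5 s.
At the end, for the whole second after the job is handed in: The tin lies on the sheet lid up (within 0.10 rad), its length along the sheet within 0.06 rad, at rest, its leading end still touching the stop's pad (more than 0.2 N) (angle between tin's own x axis and vertical below 0.1 rad and z of tin in the frame of pan below 0.06 m and angle between the z axis of tin and the x axis of pan, either way round below 0.06 rad and contact force between tin and stop above 0.2 N and linear speed of tin below 0.02 m/s).
It fails at once if the tin is pressed on the stop with more than 20 N (contact force between tin and stop above 20 N).
It fails at once if the fingers or arm push the tin with more than 30 N (contact force between any of the fingers, the arm and tin above 30 N).
It fails at once if a bystander is moved more than 20 mm (distance of any of jar, carton, roll from where it was at the start of the episode above 0.02 m).
It also fails if it takes over 69 s, if anything falls off the work surface, if the arm or the gripper's body presses on something with over 40 N, if the wrist force passes 120 N, or if a joint passes its speed limit or range.

## Working session

There is one attempt and no reset: what is moved stays moved. The work goes in short steps, Python scripts to look and compute and a shell command to move; the robot and the scene stay as the last step left them, time stands still between calls to the robot, and variables do not carry over. Pictures are saved under pics/ and viewed, at most 10 in all, crops included, and the job is handed in when it is done.

```bash
ls; mkdir -p pics; python3 - <<'E'
from cell import env
import cv2,numpy as np
for n in("scene","top"):
    p,d=env.grab_frame(n); cv2.imwrite(f"pics/{n}0.png",p[:,:,::-1]); np.savez(f"{n}0.npz",p=p,d=d)
    c=env.camera_model(n); print(n,np.round(c["K"],1).tolist(),np.round(c["R"],3).tolist(),np.round(c["t"]).tolist())
s=env.observe();print(s["t"],s["tool_pos"],s["ee_rot"],s["force"])
E
```

```text
pics
scene [[400.7, 0.0, 314.8], [0.0, 400.7, 195.0], [0.0, 0.0, 1.0]] [[-0.712, 0.702, 0.002], [0.545, 0.556, -0.628], [-0.442, -0.446, -0.778]] [376.0, -317.0, 1392.0]
top [[368.4, 0.0, 317.4], [0.0, 368.4, 205.7], [0.0, 0.0, 1.0]] [[-0.009, -1.0, 0.022], [-0.995, 0.006, -0.101], [0.101, -0.022, -0.995]] [69.0, 599.0, 1053.0]
0.1 [ 304.78258968 -601.82385619  301.8052299 ] [ 9.72656125e-01  2.32248601e-01 -2.47662815e-04 -7.67751175e-04] [-1.16630752 -0.74074046 -0.41031577]
```

View pics/scene0.png

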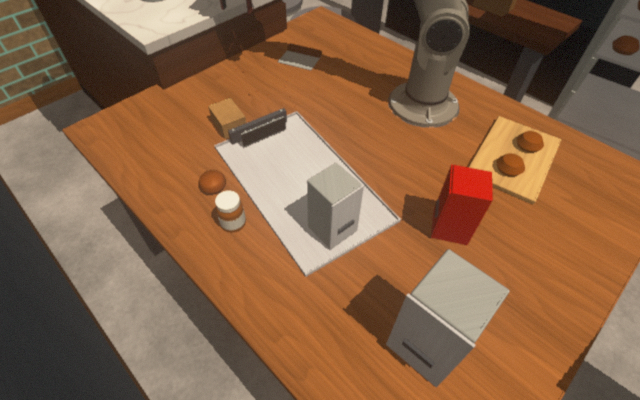

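View pics/top0.png

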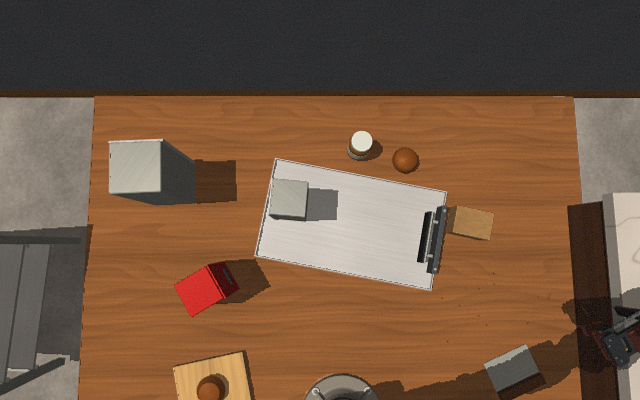

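Tin candidates:
- Grey tin on the sheet: scene (335,205), top (290,200).
- Large grey box: scene (447,320), top (137,167).
- Red box: scene (462,205), top (207,288). This one is excluded.

Of the two grey ones, the smaller is the tin on the sheet. Its lid bar is visible at scene (346,228). Next I'll measure it and check the choice in a crop.

```bash
cat > h.py <<'E'
import numpy as np,cv2
from cell import env
def cloud(n,d):
    c=env.camera_model(n);K,R,t=map(np.array,(c["K"],c["R"],c["t"]))
    v,u=np.mgrid[:d.shape[0],:d.shape[1]]
    X=np.stack([(u-K[0,2])/K[0,0]*d,(v-K[1,2])/K[1,1]*d,d],-1)-t
    X=X@R; X[d==0]=np.nan; return X
def ray(n,uv,z):
    c=env.camera_model(n);K,R,t=map(np.array,(c["K"],c["R"],c["t"]))
    D=R.T@np.linalg.inv(K)@[uv[0],uv[1],1]; o=-R.T@t
    return o+D*(z-o[2])/D[2]
def rect(P):
    (c,wh,a)=cv2.minAreaRect(P[:,:2].astype(np.float32)); return np.round(c,1),np.round(wh,1),round(a,2)
E
python3 - <<'E'
from h import *
f=np.load("top0.npz");X=cloud("top",f["d"]);p=f["p"].astype(int)
C=[ray("top",u,15) for u in((277,158),(446,191),(432,290),(256,256))]
print(np.round(C)); c=np.mean(C,0); ax=(C[0]+C[3]-C[1]-C[2]);ax/=np.linalg.norm(ax);print("pan",c,ax,np.arctan2(ax[1],ax[0]))
sel=lambda u0,u1,v0,v1,z0,z1:(lambda S:S[(S[:,2]>z0)&(S[:,2]<z1)])(X[v0:v1,u0:u1].reshape(-1,3))
for nm,a in dict(tin=(255,330,170,230,180,210),jar=(340,380,120,165,80,115),roll=(388,422,140,178,20,60),carton=(446,500,200,245,45,75),bar=(410,450,195,280,45,70),big=(100,200,130,210,150,400),red=(170,245,255,320,120,400)).items():
    S=sel(*a); print(nm,len(S),rect(S),S[:,2].mean() if len(S) else 0)
for n in("scene",):
    g=np.load("scene0.npz");XS=cloud("scene",g["d"]);Q=XS[160:250,295:370].reshape(-1,3);Q=Q[(Q[:,2]>185)&(Q[:,2]<210)];print("tin scene",rect(Q),Q[:,2].mean())
    cv2.imwrite("pics/crop0.png",cv2.resize(g["p"][150:260,280:400,::-1],None,fx=5,fy=5,interpolation=2))
E
```

```text
[[ 746.  184.   15.]
 [ 643. -324.   15.]
 [ 351. -270.   15.]
 [ 455.  245.   15.]]
pan [548.81464615 -41.28365723  15.        ] [0.19801952 0.98019808 0.        ] 1.3714593082245619
tin 1346 (array([605.1, 141.6]), array([94. , 91.3]), 84.84) 192.22010478194412
jar 368 (array([775.6, -60.3]), array([57.4, 58.1]), 45.53) 98.89636917663366
roll 492 (array([ 739.2, -199.5]), array([74. , 71.9]), 3.23) 38.329267862794445
carton 1127 (array([ 549.8, -368.9]), array([139.2,  80.9]), 77.24) 59.198956760135104
bar 714 (array([ 502.8, -267.1]), array([ 54.2, 199.2]), 77.86) 53.580869799601885
big 3902 (array([674.1, 493.2]), array([128.5, 128.2]), 2.26) 241.07766554020145
red 1713 (array([378.1, 357.7]), array([93.3, 96.2]), 30.62) 184.14569893744206
tin scene (array([606.5, 143.3]), array([94.8, 92.9]), 84.3) 191.84262987680606
```

View pics/crop0.png

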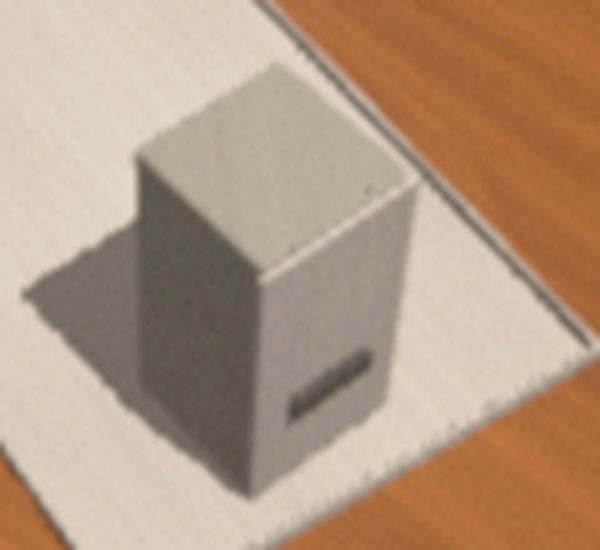

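The crop shows the plain grey tin with the lid bar low on the right face, at crop (330,388). That face points away from the stop, so this is the correct tin. Now I'll move, turning and raising first.

```bash
python3 -m pendant '[[[0,0,-0.005,-0.124],[0,0,-0.005,-0.124],[0,0,-0.005,-0.124],[0,0,-0.005,-0.124],[0,0,-0.005,-0.124],[0,0,-0.005,-0.124],[0,0,-0.005,-0.124],[0,0,-0.005,-0.124]]]' 0.5
```

```text
t: 0.77
tool_pos: [304.8, -602.0, 342.3]
ee_rot: [0.743, 0.669, 0.0, -0.001]
force: [-0.4, -0.0, 0.1]
finger_gap: 0.507
grasp_force: 0.0
```

```bash
python3 -m pendant '[[[0.036,0.009,0,-0.002],[0.036,0.009,0,-0.002],[0.036,0.009,0,-0.002],[0.036,0.009,0,-0.002],[0.036,0.009,0,-0.002],[0.036,0.009,0,-0.002],[0.036,0.009,0,-0.001],[0.036,0.009,0,-0.001]]]'
```

```text
t: 1.43
tool_pos: [406.3, -321.3, 342.4]
ee_rot: [0.74, 0.672, -0.0, -0.0]
force: [0.6, 0.2, 0.1]
finger_gap: 0.504
grasp_force: 0.0
```

```bash
python3 -m pendant '[[[0.036,0.009,0,0],[0.036,0.009,0,0],[0.036,0.009,0,0],[0.036,0.009,0,0],[0.036,0.009,0,0],[0.036,0.009,0,0],[0.036,0.009,0,0],[0.036,0.009,0,0]]]'
```

```text
t: 2.1
tool_pos: [505.5, -41.7, 342.5]
ee_rot: [0.74, 0.672, -0.0, 0.0]
force: [-1.0, -0.4, 0.7]
finger_gap: 0.502
grasp_force: 0.0
```

```bash
python3 -m pendant '[[[0.036,0.0103,0,0],[0.036,0.0103,0,0],[0.036,0.0103,0,0],[0.036,0.0103,0,0],[0.036,0.0103,0,0],[0.036,0.0103,0,0],[0.036,0.0103,0,0],[0.036,0.0103,0,0]]]'; python3 -m pendant '[[[0,0,0,0],[0,0,0.03,0],[0,0,0.03,0],[0,0,0.03,0],[0,0,0.024,0],[0,0,0,0]]]'
```

```text
t: 2.77
tool_pos: [615.5, 236.9, 342.1]
ee_rot: [0.74, 0.672, -0.001, -0.0]
force: [1.1, -0.6, -0.8]
finger_gap: 0.5
grasp_force: 0.0
t: 3.27
tool_pos: [612.6, 233.5, 222.7]
ee_rot: [0.74, 0.672, -0.005, -0.001]
force: [-1.1, -0.6, -1.2]
finger_gap: 0.502
grasp_force: 0.0
```

```bash
python3 -m pendant '[[[-0.008,0,0,0],[-0.008,0,0,0],[-0.005,0,0,0],[-0.004,0,0,0],[-0.003,0,0,0],[-0.003,0,0,0],[-0.003,0,0,0],[-0.003,0,0,0]]]'
```

```text
t: 3.93
tool_pos: [611.8, 199.0, 229.2]
ee_rot: [0.74, 0.673, 0.001, -0.0]
force: [0.6, 3.2, 3.2]
finger_gap: 0.502
grasp_force: 2.0
```

```bash
python3 -m pendant '[[[-0.004,0,0,0],[-0.004,0,0,0],[-0.005,0,0,0],[-0.005,0,0,0],[-0.005,0,0,0],[-0.005,0,0,0],[-0.005,0,0,0],[-0.005,0,0,0]]]'
```

```text
t: 4.6
tool_pos: [607.8, 159.5, 228.4]
ee_rot: [0.74, 0.672, -0.001, 0.0]
force: [-0.9, 1.8, 2.2]
finger_gap: 0.499
grasp_force: 1.2
```

```bash
python3 -m pendant '[[[-0.005,0,0,0],[-0.005,0,0,0],[-0.005,0,0,0],[-0.005,0,0,0],[-0.005,0,0,0],[-0.005,0,0,0],[-0.005,0,0,0],[-0.005,0,0,0]]]'; python3 - <<'E'
from h import *
p,d=env.grab_frame("scene");cv2.imwrite("pics/s1.png",p[60:300,180:480,::-1].repeat(2,0).repeat(2,1))
E
```

```text
t: 5.27
tool_pos: [604.0, 120.2, 228.5]
ee_rot: [0.74, 0.672, -0.0, -0.0]
force: [-0.2, 0.4, 0.1]
finger_gap: 0.494
grasp_force: 0.0
```

View pics/s1.png

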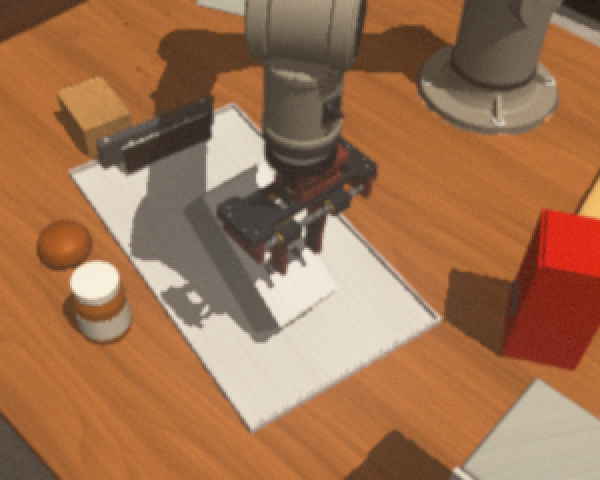

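The picture shows the tin lying lid up, from crop (190,200) to (330,290), with the gripper above its trailing part. Backing off and measuring.

```bash
python3 -m pendant '[[[0.02,0,0,0],[0.03,0,0,0],[0.035,0,0,0],[0.025,0,0,0],[0,0,0,0]]]' 0.5; cat > m.py <<'E'
from h import *
import sys
pa=np.array([.201,.9796]);pc=np.array([548.8,-41.3]);py=np.array([-pa[1],pa[0]])
for n in("top","scene"):
    p,d=env.grab_frame(n);X=cloud(n,d)
    q=(X[...,:2]-pc); a=q@pa; b=q@py
    m=(abs(X[...,2]-97)<9)&(a>-200)&(a<180)&(abs(b)<110)
    m=cv2.morphologyEx(m.astype(np.uint8),cv2.MORPH_OPEN,np.ones((3,3)))
    k,l,s,_=cv2.connectedComponentsWithStats(m); i=1+np.argmax(s[1:,4]) 
    S=np.c_[a[l==i],b[l==i]]; B=cv2.boxPoints(cv2.minAreaRect(S.astype(np.float32)))
    print(n,len(S),np.round(B,1).tolist(),cv2.minAreaRect(S.astype(np.float32)),np.median(X[l==i][:,2]))
    cv2.imwrite(f"pics/{n}_{sys.argv[1]}.png",p[...,::-1])
E
python3 m.py a
python3 - <<'E'
from h import *
f=np.load("top0.npz");X=cloud("top",f["d"])
S=X[195:280,405:452].reshape(-1,3);S=S[np.isfinite(S[:,0])]
pa=np.array([.201,.9796]);pc=np.array([548.8,-41.3])
a=(S[:,:2]-pc)@pa;b=(S[:,:2]-pc)@np.array([-pa[1],pa[0]])
m=S[:,2]>35
for lo in range(-280,-140,6):
    k=m&(a>=lo)&(a<lo+6)
    if k.sum()>8:print(lo,k.sum(),np.round([np.median(S[k,2]),b[k].min(),b[k].max()],0))
E
```

```text
t: 5.73
tool_pos: [613.3, 237.8, 229.2]
ee_rot: [0.738, 0.675, 0.002, -0.002]
force: [0.7, 0.1, 0.7]
finger_gap: 0.496
grasp_force: 0.0
top 2301 [[-52.099998474121094, 2.299999952316284], [-42.0, -91.69999694824219], [146.6999969482422, -71.4000015258789], [136.60000610351562, 22.5]] ((47.2868766784668, -34.559303283691406), (189.7211151123047, 94.48651123046875), 6.130183219909668) 96.6261875554551
scene 1978 [[-49.099998474121094, 2.5], [-39.0, -93.0999984741211], [148.89999389648438, -73.0999984741211], [138.6999969482422, 22.5]] ((49.89807891845703, -35.302528381347656), (188.9551239013672, 96.2076416015625), 6.079959869384766) 96.26112182666245
-280 12 [ 43. -57. -30.]
-256 133 [ 53. -99.  97.]
-250 147 [  53. -100.   98.]
-244 225 [  49. -100.   99.]
-238 15 [ 39. -55.  54.]
-232 11 [ 39. -53.  53.]
-226 9 [ 40. -55.  54.]
-220 44 [ 57. -73.  69.]
-214 111 [ 57. -75.  73.]
-208 179 [ 52. -75.  74.]
```

View pics/top_a.png

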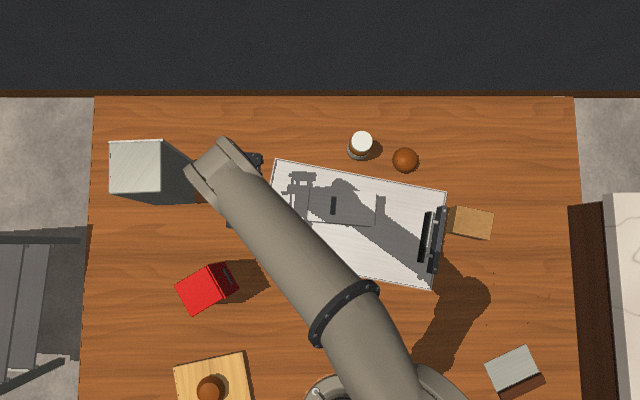

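The tin lies lid up, with its bar at pixel (333,205). It is about 0.107 rad askew and 155 mm short of the pad. I'll lower the fingers behind its trailing end and widen them, which squares it as it slides.

```bash
python3 -m pendant '[[[0,0,0.03,0],[0,0,0.03,0],[0,0,0.03,0],[0,0,0.027,0],[-0.025,0,0,0],[-0.025,0,0,0],[-0.025,0,0,0],[-0.015,0,0,0]]]' 0.65
```

```text
t: 6.5
tool_pos: [606.0, 135.3, 111.0]
ee_rot: [0.742, 0.671, -0.002, 0.001]
force: [-0.1, -1.2, -0.0]
finger_gap: 0.649
grasp_force: 0.0
```

```bash
python3 -m pendant '[[[-0.008,0,0,0],[-0.006,0,0,0],[-0.004,0,0,0],[-0.003,0,0,0],[-0.003,0,0,0],[-0.003,0,0,0],[-0.003,0,0,0],[-0.003,0,0,0]]]'
```

```text
t: 7.17
tool_pos: [602.8, 108.3, 111.7]
ee_rot: [0.74, 0.673, 0.0, -0.0]
force: [-0.3, 0.2, 0.5]
finger_gap: 0.651
grasp_force: 0.0
```

```bash
python3 -m pendant '[[[-0.004,0,0,0],[-0.004,0,0,0],[-0.004,0,0,0.01],[-0.004,0,0,0.02],[-0.004,0,0,0.02],[-0.004,0,0,0.02],[-0.004,0,0,0.02],[-0.004,0,0,0.019]]]'
```

```text
t: 7.83
tool_pos: [598.9, 75.9, 111.7]
ee_rot: [0.776, 0.63, 0.0, 0.0]
force: [2.4, 3.3, -1.6]
finger_gap: 0.652
grasp_force: 1.6
```

```bash
python3 -m pendant '[[[-0.005,0,0,0],[-0.005,0,0,0],[-0.005,0,0,0],[-0.005,0,0,0],[-0.005,0,0,0],[-0.005,0,0,0],[-0.005,0,0,0],[-0.005,0,0,0]]]'; python3 m.py b
```

```text
t: 8.5
tool_pos: [590.5, 36.9, 111.7]
ee_rot: [0.776, 0.631, 0.0, -0.0]
force: [1.0, 3.7, -0.0]
finger_gap: 0.649
grasp_force: 2.0
top 419 [[-116.9000015258789, -8.699999809265137], [-116.4000015258789, -71.69999694824219], [-30.899999618530273, -71.0], [-31.399999618530273, -8.100000381469727]] ((-73.89859771728516, -39.88135528564453), (85.45601654052734, 62.935298919677734), 0.4404327869415283) 96.63451683463542
scene 880 [[-115.0999984741211, 21.700000762939453], [-115.0999984741211, -73.5], [15.0, -73.5], [14.899999618530273, 21.799999237060547]] ((-50.074607849121094, -25.86615753173828), (130.03512573242188, 95.25057220458984), 0.01620589941740036) 96.41604790918187
```

Now square (yaw error about 0) and about 85 mm from the pad. I'll keep sliding, then feel for the pad.

```bash
python3 -m pendant '[[[-0.006,0,0,0],[-0.006,0,0,0],[-0.006,0,0,0],[-0.006,0,0,0],[-0.006,0,0,0],[-0.006,0,0,0],[-0.006,0,0,0],[-0.006,0,0,0]]]'
```

```text
t: 9.27
tool_pos: [580.8, -10.5, 111.7]
ee_rot: [0.776, 0.631, 0.0, 0.0]
force: [1.6, 4.2, 1.6]
finger_gap: 0.649
grasp_force: 2.4
```

```bash
python3 -m pendant '[[[-0.004,0,0,0],[-0.003,0,0,0],[-0.003,0,0,0],[-0.002,0,0,0],[-0.002,0,0,0],[-0.002,0,0,0],[-0.001,0,0,0],[-0.001,0,0,0]]]'
```

```text
t: 9.93
tool_pos: [577.3, -27.3, 111.7]
ee_rot: [0.776, 0.631, 0.0, -0.0]
force: [0.5, 5.8, 2.7]
finger_gap: 0.651
grasp_force: 2.5
```

```bash
python3 -m pendant '[[[-0.001,0,0,0],[-0.001,0,0,0],[-0.001,0,0,0],[-0.001,0,0,0],[-0.001,0,0,0],[-0.001,0,0,0]]]'
```

```text
t: 10.43
tool_pos: [576.1, -33.1, 111.7]
ee_rot: [0.776, 0.631, 0.0, -0.0]
force: [0.6, 4.2, 2.1]
finger_gap: 0.648
grasp_force: 2.6
```

```bash
python3 -m pendant '[[[-0.001,0,0,0],[-0.001,0,0,0],[-0.001,0,0,0],[-0.001,0,0,0],[-0.001,0,0,0],[-0.001,0,0,0]]]'
```

```text
t: 10.93
tool_pos: [574.9, -39.0, 111.7]
ee_rot: [0.776, 0.631, 0.0, -0.0]
force: [0.4, 4.9, 1.7]
finger_gap: 0.652
grasp_force: 2.6
```

```bash
python3 -m pendant '[[[-0.001,0,0,0],[-0.001,0,0,0],[-0.001,0,0,0],[-0.001,0,0,0],[-0.001,0,0,0]]]'
```

```text
t: 11.35
tool_pos: [573.9, -43.9, 111.7]
ee_rot: [0.776, 0.631, 0.0, -0.0]
force: [1.8, 5.3, 1.3]
finger_gap: 0.65
grasp_force: 2.6
```

```bash
python3 -m pendant '[[[-0.001,0,0,0],[-0.001,0,0,0],[-0.001,0,0,0]]]'; python3 -m pendant '[[[-0.001,0,0,0],[-0.001,0,0,0]]]'
```

```text
t: 11.6
tool_pos: [573.2, -46.8, 111.7]
ee_rot: [0.776, 0.631, 0.0, -0.0]
force: [1.1, 4.8, 1.7]
finger_gap: 0.652
grasp_force: 2.6
t: 11.77
tool_pos: [572.8, -48.7, 111.7]
ee_rot: [0.776, 0.631, 0.0, -0.0]
force: [0.2, 5.6, 1.4]
finger_gap: 0.653
grasp_force: 2.6
```

```bash
python3 -m pendant '[[[-0.001,0,0,0],[-0.001,0,0,0]]]';python3 -m pendant '[[[-0.001,0,0,0],[-0.001,0,0,0]]]'
```

```text
t: 11.93
tool_pos: [572.4, -50.1, 111.7]
ee_rot: [0.775, 0.631, 0.0, -0.0]
force: [1.8, 7.2, 1.6]
finger_gap: 0.654
grasp_force: 3.7
t: 12.1
tool_pos: [572.1, -51.3, 111.7]
ee_rot: [0.775, 0.632, 0.001, -0.001]
force: [1.0, 8.7, 1.5]
finger_gap: 0.649
grasp_force: 4.7
```

Contact felt at y ≈ -49, with a sliding baseline of about 5 N. I'll raise the total to about 17 N.

```bash
python3 -m pendant '[[[-0.001,0,0,0],[-0.001,0,0,0],[-0.001,0,0,0]]]'
```

```text
t: 12.35
tool_pos: [571.5, -52.9, 111.8]
ee_rot: [0.775, 0.632, 0.001, -0.001]
force: [0.6, 12.4, 0.5]
finger_gap: 0.649
grasp_force: 6.1
```

```bash
python3 -m pendant '[[[-0.001,0,0,0],[-0.001,0,0,0],[0,0,0,0]]]'
```

```text
t: 12.6
tool_pos: [571.2, -54.2, 111.8]
ee_rot: [0.775, 0.632, 0.002, -0.001]
force: [1.7, 12.8, -0.2]
finger_gap: 0.645
grasp_force: 6.4
```

```bash
python3 -m pendant '[[[-0.001,0,0,0],[-0.001,0,0,0],[0,0,0,0],[0,0,0,0]]]'
```

```text
t: 12.93
tool_pos: [571.0, -55.3, 111.9]
ee_rot: [0.775, 0.632, 0.002, -0.002]
force: [1.7, 14.7, 0.5]
finger_gap: 0.646
grasp_force: 7.4
```

```bash
python3 -m pendant '[[[-0.001,0,0,0],[0,0,0,0],[0,0,0,0],[0,0,0,0]]]'
```

```text
t: 13.27
tool_pos: [570.8, -55.9, 111.9]
ee_rot: [0.775, 0.632, 0.002, -0.002]
force: [2.0, 15.7, 0.7]
finger_gap: 0.649
grasp_force: 7.9
```

```bash
python3 -m pendant '[[[0,0,0,0],[0,0,0,0],[0,0,0,0],[0,0,0,0],[0,0,0,0],[0,0,0,0],[0,0,0,0],[0,0,0,0]]]';python3 -m pendant '[[[0,0,0,0],[0,0,0,0],[0,0,0,0],[0,0,0,0],[0,0,0,0],[0,0,0,0],[0,0,0,0],[0,0,0,0]]]'
```

```text
t: 13.93
tool_pos: [570.8, -55.9, 111.9]
ee_rot: [0.775, 0.632, 0.002, -0.002]
force: [1.5, 15.8, 0.3]
finger_gap: 0.647
grasp_force: 7.9
t: 14.6
tool_pos: [570.8, -55.9, 111.9]
ee_rot: [0.775, 0.632, 0.002, -0.002]
force: [1.8, 15.6, -0.7]
finger_gap: 0.647
grasp_force: 7.9
```

```bash
python3 m.py c
```

```text
top 127 [[-203.89999389648438, -38.599998474121094], [-197.0, -74.19999694824219], [-163.6999969482422, -67.80000305175781], [-170.5, -32.20000076293945]] ((-183.7938232421875, -53.19682312011719), (33.97569274902344, 36.2869758605957), 10.900634765625) 96.86678850665689
scene 639 [[-217.60000610351562, -63.20000076293945], [-96.9000015258789, -98.69999694824219], [-73.9000015258789, -20.700000762939453], [-194.60000610351562, 14.800000190734863]] ((-145.72714233398438, -41.93314743041992), (81.30940246582031, 125.83858489990234), 73.58555603027344) 96.4329540703332
```

```bash
sed -i 's/a>-200/a>-225/' m.py; python3 m.py d; python3 - <<'E'
import cv2
cv2.imwrite("pics/s_d.png",cv2.resize(cv2.imread("pics/scene_d.png")[80:260,190:400],None,fx=3.3,fy=3.3))
E
```

```text
top 182 [[-211.39999389648438, -27.5], [-210.3000030517578, -71.5], [-164.0, -70.4000015258789], [-165.0, -26.399999618530273]] ((-187.6607208251953, -48.90653991699219), (46.37744140625, 44.024173736572266), 1.3575588464736938) 96.35950405995007
scene 681 [[-208.10000610351562, -73.0999984741211], [-82.80000305175781, -74.69999694824219], [-81.69999694824219, 16.899999618530273], [-207.0, 18.5]] ((-144.90130615234375, -28.094970703125), (91.56843566894531, 125.3287582397461), 89.27527618408203) 96.53051214264714
```

View pics/s_d.png

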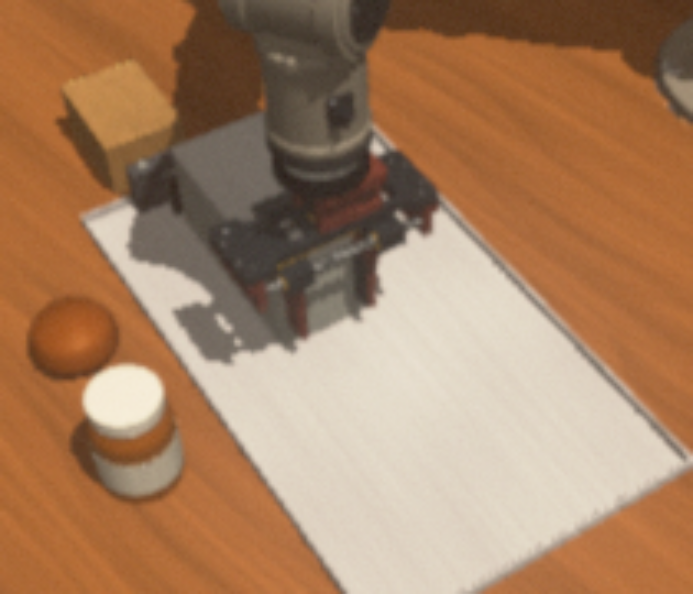

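The picture shows the tin square against the pad, its leading end at about crop (180,170), held by both fingers at crop (335,310). Yaw error is about 0.01 rad. Backing off slowly.

```bash
python3 -m pendant '[[[0.0007,0,0,0],[0.0007,0,0,0],[0.0007,0,0,0],[0.0007,0,0,0],[0.0007,0,0,0],[0.0007,0,0,0],[0.0007,0,0,0],[0.0007,0,0,0]]]'
```

```text
t: 15.47
tool_pos: [571.3, -54.7, 111.7]
ee_rot: [0.775, 0.632, -0.0, -0.0]
force: [0.0, 5.7, 2.9]
finger_gap: 0.656
grasp_force: 2.3
```

```bash
python3 -m pendant '[[[0.0007,0,0,0],[0.0007,0,0,0],[0.0007,0,0,0],[0.0007,0,0,0],[0.0007,0,0,0],[0.0007,0,0,0],[0.0007,0,0,0],[0.0007,0,0,0]]]'
```

```text
t: 16.13
tool_pos: [572.4, -50.7, 111.4]
ee_rot: [0.776, 0.631, -0.001, 0.0]
force: [-0.6, 0.2, 0.5]
finger_gap: 0.651
grasp_force: 0.0
```

```bash
python3 -m pendant '[[[0.002,0,0,0],[0.004,0,0,0],[0.008,0,0,0],[0.015,0,0,0],[0.025,0,0,0],[0.03,0,0,0],[0.03,0,0,0],[0.03,0,0,0]]]'; python3 -m pendant '[[[0.02,0,0,0],[0,0,-0.03,0],[0,0,-0.03,0],[0,0,-0.03,0],[0,0,-0.02,0],[0,0,0,0],[0,0,0,0],[0,0,0,0]]]'; python3 m.py e
```

```text
t: 16.8
tool_pos: [602.1, 93.2, 111.8]
ee_rot: [0.776, 0.631, 0.0, -0.0]
force: [1.1, 0.4, 0.4]
finger_gap: 0.651
grasp_force: 0.0
t: 17.47
tool_pos: [605.4, 110.9, 220.7]
ee_rot: [0.776, 0.631, -0.001, -0.0]
force: [-0.7, -1.2, 0.1]
finger_gap: 0.645
grasp_force: 0.0
top 2229 [[-206.3000030517578, -71.0], [-16.700000762939453, -71.30000305175781], [-16.600000381469727, 23.0], [-206.10000610351562, 23.200000762939453]] ((-111.44007110595703, -24.037311553955078), (94.22177124023438, 189.52484130859375), 89.93560028076172) 96.82991291857341
scene 1528 [[-203.3000030517578, 22.299999237060547], [-202.8000030517578, -74.4000015258789], [-13.0, -73.30000305175781], [-13.5, 23.299999237060547]] ((-108.17198181152344, -25.524471282958984), (189.8031005859375, 96.67739868164062), 0.3183770179748535) 96.24732044695037
```

```bash
python3 -c "
from cell import env
print(env.finish_job())"
```

```text
the job is handed in; nothing more can be done
None
```

The job is handed in, though it returned no verdict: the tin lies lid up and square to within about 0.01 rad at the pad, after an estimated 11–13 N press held for well over a second; that it still touches the pad is inferred from its measured position, and the bystanders were not re-measured.

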